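# Take the polished bangle off its hook with the loading bar

## Task

Pick up the wooden-handled loading bar, put its rod through the round bangle that hangs on one of the two hook stands and lift the bangle up and off its hook with the rod: it is freshly polished, so the gripper must not touch it, and it must not fall. Then rest the bar level in the cradle, its bare rod in both V-notches, with the bangle hanging on the rod between the two uprights, and let go. Leave the square bangle on its hook, and leave the dish, the steel block and the pliers where they are.

Things in the scene. Friction and masses are not known exactly. Their poses are not given: they have to be found in the camera images.
- bar: Loading bar lying loose on the bench, about 0.12 kg: dark wooden handle (22 x 22 mm square section), bare steel rod of 10 mm diameter, 22 mm wooden ball at the tip. Origin on the bar's axis, mid-rod; x runs along the bar to the ball: handle x -145 to -75 mm, bare rod -75 to +64, ball centre +75, its end +86. Lies with its axis 11 mm above the bench, handle roughly towards the robot.
- bangle: The round bangle: plain steel-coloured ring of round 5 mm wire, inside diameter 68 mm, outside 78 mm, about 45 g, hanging loose on one stand's hook with its plane upright and across the hook. Origin at the ring's centre; x is the ring's axis, along the hook from tip to post as hung.
- square_bangle: The other bangle, to be left alone: square, 5 mm wire, about 64 mm a side (between wire centres), hung by a corner on the other stand. Origin at its centre.
- stand_a: Hook stand of the round bangle, fixed. Origin on the bench about below the hung bangle; x level along the hook, from tip to post (roughly away from the robot). The hook is a level 6 mm steel rod, axis 150 mm above the bench, from a 12 mm post (x +115 mm, 170 mm tall) to x -24 mm, where it bends up to the tip. Wooden foot x -20 to +160 mm, 80 mm wide, 14 mm high.
- stand_a_tip (a point): Top of the upturned tip of the round bangle's hook: x -29 mm in the stand's frame, 167 mm above the bench.
- stand_b: The second, equal hook stand, fixed, carrying the square bangle; same frame and sizes. Which stand is left or right changes.
- cradle: Wooden cradle, fixed: foot 130 x 80 x 12 mm and two uprights 8 mm thick, at x -40 and +40 mm, each with a 90 degree V-notch open upwards. Origin under the foot's centre, on the bench; x runs along the rod's resting line, roughly away from the robot. A rod seated in both notches has its axis at y 0, 110 mm up; the V's bottom is 103 mm up, its flanks' tops 124 mm up, 21 mm to either side.
- dish: Small terracotta dish, 100 mm wide, 35 mm high, loose; origin centre of underside.
- doming_block: Dark steel doming block, a 45 mm cube with dimples, loose; origin centre of underside.
- pliers: Red-handled pliers lying on the bench, 135 mm long, 14 mm high, loose; origin on the bench near the middle, x towards the jaws.
Mind the look-alikes: they are no part of the job. Leave any green or yellow look-alike of the cradle alone.

How it is judged:
By the outcome, as a careful person would: the job done as asked, in the order asked, and still so for the second after the job is handed in, with the robot touching nothing.
It also fails if it takes over 61 s, if anything falls off the work surface, if the arm or the gripper's body presses on something with over 40 N, if the wrist force passes 120 N, or if a joint passes its speed limit or range.

## Robot

A 6-joint arm with a two-finger parallel gripper is mounted at the origin on the work surface. World frame = base frame: x ahead of the robot, y to its left, z up, the work surface at z = 0. Lengths are in m, angles in rad, forces in N, time in s.
With the tool pointing down it reaches from about 0.35 to 0.85 m from the base axis. Payload 8.1 kg.
Tool frame: the origin (TCP) lies midway between the tips of the shut fingers; the grasp point (between the pads) lies 19 mm behind it; z points along the fingers, y is the direction in which the jaws open and shut (so a half turn about z gives the same grasp; the last joint's range is limited). The gripper opens to 93 mm and grips with 3 to 60 N. Pads are 15 mm wide; open, the fingers measure 128 mm over their backs; the gripper's body (75 mm by 188 mm) begins 65 mm behind the grasp point.
Start: joints at [1.084, 0.13, 1.488, -0, 1.523, -0.085], TCP at [0.235, 0.552, 0.219] pointing down, gripper open.
Joint ranges: [-2.96, 2.96], [-0.89, 2.26], [0.02, 2.5], [-1.34, 4.48], [0, 2.73], [-2.66, 2.66]. Speed limits (rad/s): [2.39, 2.39, 2.79, 3.14, 3.14, 3.14].

## Interface

Orientations are given as a rotation vector (axis times angle).
In Python, from plant import robot gives the robot as it stands. The module is installed in compiled form; this text tells all that it offers.
- The arm moves only by the shell command python3 -m pendant 'ROWS' [FORCE]. ROWS is JSON, a list of rows, each an object with "translation": the shift along the tool's x, y, z in mm, a list of three; "twist": the turn, a rotation vector about the tool's x, y, z in rad, a list of three; "grip": the opening, from -1 (shut) to 1 (fully open). A call has exactly 10 rows; each row shifts and turns the pose as measured when the row begins, along the tool's axes as they then stand; what a row does not reach is not made up. A row lasts 1/10 s, in which the tool goes at most 50 mm and 8.59 degrees, less where a joint would pass 70% of its speed; a pose out of reach is approached as far as the arm can. A call is refused whole if a number of a shift passes 50 or a number of a turn 0.15, either way. A call with a gripper value outside its range is refused whole. The fingers move at their own pace and stop on an object; FORCE is the grip in N (left out, the last holds). Time passes only in rows, so rows that do not move let the fingers close, or fill a call up. It gives the time, the measured TCP pose, the force and the opening at its end, in the units of the state.
- robot.read_state(): the state, without advancing time (a new reading comes with each control period).
- robot.read_camera(name): name is "scene" or "top" or "wrist"; returns (picture, depth): 384x512x3 uint8, red, green, blue; 384x512 float32, m along the optical axis (not along the pixel's ray), 0 where there is no reading.
- robot.camera_info(name): a dict with "vertical_fov" (degrees; the focal length in pixels is half the picture's height over the tangent of half this angle, whatever the lens; pixels are square), "cx", "cy" (the principal point, pixels), "cam_to_world" (4x4, takes a point from camera to world coordinates). Camera axes: x right, y up, looking along -z (the intrinsics and any distortion apply to the point x, -y, -z); pixel columns grow to the right and rows downward; lengths in m; the calibration is good to about 2 mm. A picture is of the moment at which its call begins: read the wrist's pose just before it. camera_info takes no time and is no camera call; for the wrist camera it gives the pose at the moment of the call.
- robot.close_job(): hands the job in, once; it reports no verdict.
The state is a dict: "t": time; "q": joint angles; "dq": joint speeds; "joint_torque": joint torques, N m; "tool_pos": TCP position; "orientation": TCP orientation; "force": force on the tool from outside, world axes, zero at the start; "wrist_torque": the same for the moment, N m; "opening": finger opening in m.
Only numpy, scipy, OpenCV 4.12 (cv2) and the standard library are available. Lean on these libraries where they do the work, as an engineer would, in place of code of your own. Each camera call takes 0.05 s, during which the arm holds its last target. There are 200 camera calls.

## Working session

There is one attempt and no reset: what is moved stays moved. The work goes in short steps, Python scripts to look and compute and a shell command to move; the robot and the scene stay as the last step left them, time stands still between calls to the robot, and variables do not carry over. Pictures are saved under pics/ and viewed, about 8 in all and at most 12, crops included, and the job is handed in when it is done.

```bash
mkdir -p pics
cat > h.py <<'E'
import numpy as np, cv2
from plant import robot
from scipy.spatial.transform import Rotation as R
def grab(n,save=None):
    inf=robot.camera_info(n); p,d=robot.read_camera(n)
    if save: cv2.imwrite(save,p[:,:,::-1])
    return p,d,inf
def ray(inf,u,v,H=384):
    f=H/2/np.tan(np.radians(inf['vertical_fov'])/2)
    M=np.array(inf['cam_to_world'])
    uv=np.atleast_2d(np.stack([np.ravel(u),np.ravel(v)],1)).astype(float)
    d=np.stack([(uv[:,0]-inf['cx'])/f,-(uv[:,1]-inf['cy'])/f,-np.ones(len(uv))],1)
    return M[:3,3],d@M[:3,:3].T
def onplane(inf,u,v,z):
    o,d=ray(inf,u,v); return o+d*((z-o[2])/d[:,2])[:,None]
def cloud(inf,d,u,v):
    o,r=ray(inf,u,v); return o+r*d[np.ravel(v).astype(int),np.ravel(u).astype(int)][:,None]
E
python3 - <<'E'
from h import *
ims=[]
for n in("scene","top","wrist"):
    p,d,i=grab(n,f"pics/{n}0.png"); np.savez(f"pics/{n}0.npz",p=p,d=d); print(n,{k:(np.round(v,4).tolist() if k=='cam_to_world' else v) for k,v in i.items()}, (d>0).mean())
s=robot.read_state();print(s['t'],s['tool_pos'],s['orientation'],s['opening'])
E
```

```text
scene {'vertical_fov': 57.74199040480645, 'cx': 256.3252082837215, 'cy': 194.63467685234087, 'cam_to_world': [[-0.2999, -0.6839, 0.6651, 1.1769], [0.9539, -0.209, 0.2153, 0.2095], [-0.0082, 0.699, 0.7151, 0.7988], [0.0, 0.0, 0.0, 1.0]]} 0.9959259033203125
top {'vertical_fov': 44.57493879405114, 'cx': 255.54569857803563, 'cy': 193.0134376232248, 'cam_to_world': [[-0.0228, 0.9971, -0.0722, 0.4529], [-0.9997, -0.022, 0.0119, 0.0382], [0.0103, 0.0724, 0.9973, 1.3756], [0.0, 0.0, 0.0, 1.0]]} 0.9962666829427084
wrist {'vertical_fov': 70.49177233429155, 'cx': 249.11509064787353, 'cy': 187.9273226932442, 'cam_to_world': [[0.3915, -0.8879, -0.2416, 0.1681], [0.9202, 0.3775, 0.1038, 0.5809], [-0.0009, -0.263, 0.9648, 0.3845], [0.0, 0.0, 0.0, 1.0]]} 0.9959869384765625
0.15 [0.23443134 0.55183701 0.21784865] [-6.26806471e-01 -3.07804543e+00  2.10361503e-03] 0.09332560529143202
```

View pics/scene0.png

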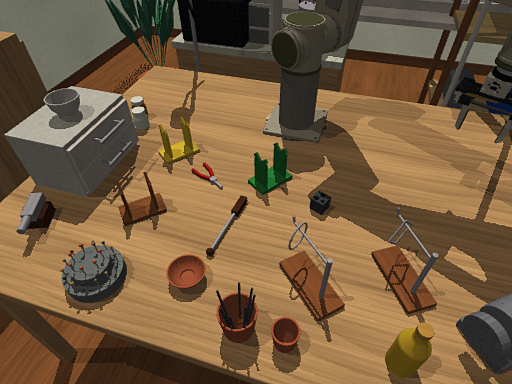

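View pics/top0.png

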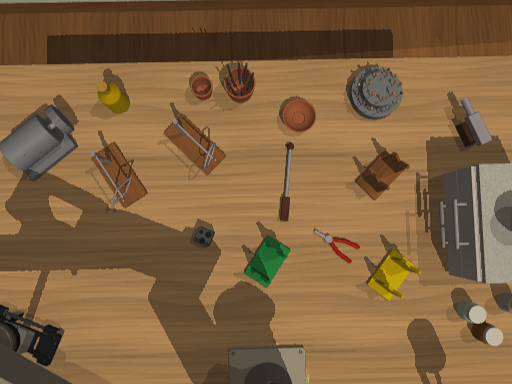

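The scene view shows the bar at (228,225), the brown cradle at (142,200) and the stands at (315,275) and (405,270). The green and yellow cradles are decoys. In the top view the bar runs from (285,208) to the ball at (290,146), the cradle is at (382,173), and the stands are at (195,145) and (120,175). I'll zoom in to tell the two bangles apart.

Run:
```python
import cv2,numpy as np
s=cv2.imread('pics/scene0.png');t=cv2.imread('pics/top0.png')
a=cv2.resize(s[195:325,270:450],(400,289),interpolation=3)
b=cv2.resize(t[100:220,80:240],(400,300),interpolation=3)
c=cv2.resize(s[160:260,100:260],(400,250),interpolation=3)
d=cv2.resize(t[130:230,270:430],(400,250),interpolation=3)
o=np.zeros((560,800,3),np.uint8);o[:289,:400]=a;o[:300,400:]=b;o[305:555,:400]=c;o[305:555,400:]=d
cv2.imwrite('pics/z1.png',o)
```

```text
(no output)
```

View pics/z1.png

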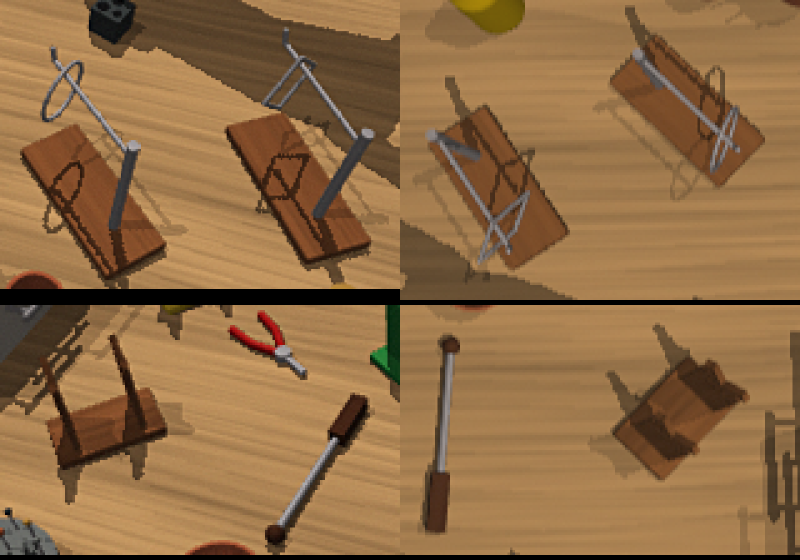

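Stand A, with the round bangle, is the right one in the top view: hook tip at about (215,160) and post at (175,122). Stand B, with the square bangle, is on the left. The brown cradle is at (382,173). Next I'll compute positions.

Run:
```python
from h import *
np.set_printoptions(precision=4,suppress=True)
T=np.load('pics/top0.npz');S=np.load('pics/scene0.npz')
ti=robot.camera_info('top');si=robot.camera_info('scene')
def ax(P):
    c=P.mean(0);w,v=np.linalg.eigh(np.cov((P-c).T));return c,v[:,-1],v
for nm,I,i,pt,tip in(('top',T,ti,(175.2,122),(215.2,160)),('scene',S,si,(329.9,261.2),(294.3,217.0))):
    a=onplane(i,*pt,.17)[0];b=onplane(i,*tip,.167)[0];print(nm,'post',a,'tip',b,np.linalg.norm((a-b)[:2]),np.degrees(np.arctan2(*(a-b)[1::-1])))
    v,u=np.mgrid[0:384,0:512];P=cloud(i,I['d'],u,v).reshape(384,512,3)
    hsv=cv2.cvtColor(I['p'],cv2.COLOR_RGB2HSV)
    box=dict(top=(365,140,415,205),scene=(110,165,175,230))[nm]
    m=np.zeros((384,512),bool);m[box[1]:box[3],box[0]:box[2]]=1
    bench=P[180:200,230:270] if nm=='top' else P[250:260,205:215];print(' benchz',np.median(bench[...,2]),bench[...,2].std())
    q=P[m&(P[...,2]>.07)&(P[...,2]<.14)];print(' cradle top pts',len(q),q[:,2].max())
    # split in two
    _,lab,cen=cv2.kmeans(q[:,:2].astype(np.float32),2,None,(3,50,1e-5),5,0)
    for k in(0,1):
        c,dv,_=ax(q[lab.ravel()==k][:,:2]);print('  upright',cen[k],dv,'ang',np.degrees(np.arctan2(dv[1],dv[0])))
    foot=P[m&(P[...,2]>.006)&(P[...,2]<.02)][:,:2];r=cv2.minAreaRect((foot*1000).astype(np.float32));print('  foot',r)
    # bar
    box=dict(top=(270,135,305,225),scene=(200,190,255,262))[nm]
    m=np.zeros((384,512),bool);m[box[1]:box[3],box[0]:box[2]]=1
    h=hsv[...,0].astype(int);V=hsv[...,2];
    dark=m&(V<(95));rod=m&(hsv[...,1]<60)&(V>90)
    n,L,st,ce=cv2.connectedComponentsWithStats(dark.astype(np.uint8))
    for k in range(1,n):
        if st[k,4]>25: print('  dark',st[k],ce[k],onplane(i,*ce[k],.014)[0])
    vv,uu=np.nonzero(rod);print('  rod',len(vv));Q=onplane(i,uu,vv,.013);c,dv,_=ax(Q[:,:2]);print(c,dv,np.degrees(np.arctan2(dv[1],dv[0])))
```

```text
top post [0.7301 0.2289 0.17  ] tip [0.6286 0.1267 0.167 ] 0.14405256231510594 45.19005364245472
 benchz 0.00019433697865067767 0.08412039189367336
 cradle top pts 338 0.12665667814935744
  upright [ 0.5672 -0.314 ] [-0.7157 -0.6984] ang -135.70129342362318
  upright [ 0.6231 -0.3709] [-0.7159 -0.6982] ang -135.71349270738312
  foot ((604.1083984375, -371.8973388671875), (143.33615112304688, 185.9822235107422), 86.96932983398438)
  dark [279 142  15  79 366] [285.     191.0902] [ 0.5551 -0.064   0.014 ]
  rod 131
[ 0.6087 -0.0739] [-0.9938  0.1113] 173.6082135749799
scene post [0.735 0.229 0.17 ] tip [0.634  0.1283 0.167 ] 0.1425543221795391 44.89392373144372
 benchz 0.0017553019364215938 0.00820208839675263
 cradle top pts 176 0.12704148783857794
  upright [ 0.6312 -0.3699] [0.703  0.7112] ang 45.33390046411416
  upright [ 0.5779 -0.3113] [0.6973 0.7168] ang 45.79185313879307
  foot ((531.1063232421875, -411.64776611328125), (271.8876953125, 129.44618225097656), 44.14653396606445)
  dark [206 196  42  64 430] [229.014  223.5419] [ 0.5828 -0.0675  0.014 ]
  rod 98
[ 0.6109 -0.0769] [-0.994   0.1094] 173.72114635564282
```

```bash
cat >> h.py <<'E'
def tgt(yaw,tilt=0): return R.from_euler('z',yaw,degrees=True)*R.from_euler('x',180,degrees=True)*R.from_euler('y',tilt,degrees=True)
def st():
    s=robot.read_state();return s,np.array(s['tool_pos']),R.from_rotvec(s['orientation'])
def plan(pos,yaw,n,hint=None):
    """print tool-axis rows (mm, rad) to reach pos with the tool down and x at yaw"""
    s,p,r=st(); g=tgt(yaw); rv=(r.inv()*g).as_rotvec()
    if hint and rv[2]*hint<0: rv*=(1-2*np.pi/np.linalg.norm(rv))
    print('t',s['t'],'pos',p.round(4),'yaw',np.degrees(np.arctan2(*r.as_matrix()[1::-1,0])).round(1),'F',np.round(s['force'],1),'open',round(s['opening'],4))
    print(' total rv',rv.round(3),'tool shift',((r.inv().apply(np.array(pos)-p))*1000).round(1))
    d=(np.array(pos)-p)/n*1000
    for k in range(n):
        rk=r*R.from_rotvec(rv*k/n); print('  ',rk.inv().apply(d).round().tolist(),(rv/n).round(3).tolist())
E
python3 -c "
from h import *
plan([.506,-.064,.2],-6.3,20,hint=1)"
```

```text
t 0.15 pos [0.2344 0.5518 0.2178] yaw 157.0 F [ 0.2  0.5 -0.6] open 0.0933
 total rv [-0.00e+00  2.00e-03  2.85e+00] tool shift [-490.8 -460.6   18.4]
   [-25.0, -23.0, 1.0] [-0.0, 0.0, 0.142]
   [-28.0, -19.0, 1.0] [-0.0, 0.0, 0.142]
   [-30.0, -15.0, 1.0] [-0.0, 0.0, 0.142]
   [-32.0, -11.0, 1.0] [-0.0, 0.0, 0.142]
   [-33.0, -6.0, 1.0] [-0.0, 0.0, 0.142]
   [-34.0, -1.0, 1.0] [-0.0, 0.0, 0.142]
   [-33.0, 3.0, 1.0] [-0.0, 0.0, 0.142]
   [-33.0, 8.0, 1.0] [-0.0, 0.0, 0.142]
   [-31.0, 13.0, 1.0] [-0.0, 0.0, 0.142]
   [-29.0, 17.0, 1.0] [-0.0, 0.0, 0.142]
   [-26.0, 21.0, 1.0] [-0.0, 0.0, 0.142]
   [-23.0, 24.0, 1.0] [-0.0, 0.0, 0.142]
   [-19.0, 27.0, 1.0] [-0.0, 0.0, 0.142]
   [-15.0, 30.0, 1.0] [-0.0, 0.0, 0.142]
   [-11.0, 32.0, 1.0] [-0.0, 0.0, 0.142]
   [-6.0, 33.0, 1.0] [-0.0, 0.0, 0.142]
   [-2.0, 34.0, 1.0] [-0.0, 0.0, 0.142]
   [3.0, 33.0, 1.0] [-0.0, 0.0, 0.142]
   [8.0, 33.0, 1.0] [-0.0, 0.0, 0.142]
   [13.0, 31.0, 1.0] [-0.0, 0.0, 0.142]
```

```bash
python3 -m pendant '[{"translation":[-25,-23,1],"twist":[0,0,0.142],"grip":1},{"translation":[-28,-19,1],"twist":[0,0,0.142],"grip":1},{"translation":[-30,-15,1],"twist":[0,0,0.142],"grip":1},{"translation":[-32,-11,1],"twist":[0,0,0.142],"grip":1},{"translation":[-33,-6,1],"twist":[0,0,0.142],"grip":1},{"translation":[-34,-1,1],"twist":[0,0,0.142],"grip":1},{"translation":[-33,3,1],"twist":[0,0,0.142],"grip":1},{"translation":[-33,8,1],"twist":[0,0,0.142],"grip":1},{"translation":[-31,13,1],"twist":[0,0,0.142],"grip":1},{"translation":[-29,17,1],"twist":[0,0,0.142],"grip":1}]'; python3 -c "
from h import *
plan([.506,-.064,.2],-6.3,15,hint=1)"
```

```text
t: 1.15
tool_pos: [0.3663, 0.232, 0.2039]
orientation: [2.526, 1.866, -0.01]
force: [0.3, -0.0, -0.4]
opening: 0.0928
t 1.15 pos [0.3663 0.232  0.2039] yaw 72.9 F [ 0.3 -0.  -0.4] open 0.0928
 total rv [0.002 0.007 1.382] tool shift [-241.8  220.5    4.6]
   [-16.0, 15.0, 0.0] [0.0, 0.0, 0.092]
   [-15.0, 16.0, 0.0] [0.0, 0.0, 0.092]
   [-13.0, 17.0, 0.0] [0.0, 0.0, 0.092]
   [-11.0, 19.0, 0.0] [0.0, 0.0, 0.092]
   [-10.0, 20.0, 0.0] [0.0, 0.0, 0.092]
   [-8.0, 20.0, 0.0] [0.0, 0.0, 0.092]
   [-6.0, 21.0, 0.0] [0.0, 0.0, 0.092]
   [-4.0, 21.0, 0.0] [0.0, 0.0, 0.092]
   [-2.0, 22.0, 0.0] [0.0, 0.0, 0.092]
   [-0.0, 22.0, 0.0] [0.0, 0.0, 0.092]
   [2.0, 22.0, 0.0] [0.0, 0.0, 0.092]
   [4.0, 21.0, 0.0] [0.0, 0.0, 0.092]
   [6.0, 21.0, 0.0] [0.0, 0.0, 0.092]
   [8.0, 20.0, 0.0] [0.0, 0.0, 0.092]
   [10.0, 20.0, 0.0] [0.0, 0.0, 0.092]
```

```bash
python3 -m pendant '[{"translation":[-24,22,0],"twist":[0,0,0.138],"grip":1},{"translation":[-20,25,0],"twist":[0,0,0.138],"grip":1},{"translation":[-17,28,0],"twist":[0,0,0.138],"grip":1},{"translation":[-13,30,0],"twist":[0,0,0.138],"grip":1},{"translation":[-9,31,0],"twist":[0,0,0.138],"grip":1},{"translation":[-4,32,0],"twist":[0,0,0.138],"grip":1},{"translation":[0,33,0],"twist":[0,0,0.138],"grip":1},{"translation":[4,32,0],"twist":[0,0,0.138],"grip":1},{"translation":[9,31,0],"twist":[0,0,0.138],"grip":1},{"translation":[13,30,0],"twist":[0,0,0.138],"grip":1}]'; python3 -c "
from h import *
plan([.506,-.064,.2],-6.3,1)
p,d,i=grab('wrist','pics/w1.png');np.savez('pics/w1.npz',p=p,d=d,M=i['cam_to_world'])"
```

```text
t: 2.15
tool_pos: [0.5004, -0.0783, 0.2027]
orientation: [3.126, -0.263, -0.008]
force: [0.4, 0.4, -0.2]
opening: 0.0927
t 2.15 pos [ 0.5004 -0.0783  0.2027] yaw -9.6 F [ 0.4  0.4 -0.2] open 0.0927
 total rv [ 0.005  0.005 -0.058] tool shift [  3.2 -15.1   2.6]
   [3.0, -15.0, 3.0] [0.005, 0.005, -0.058]
```

View pics/w1.png

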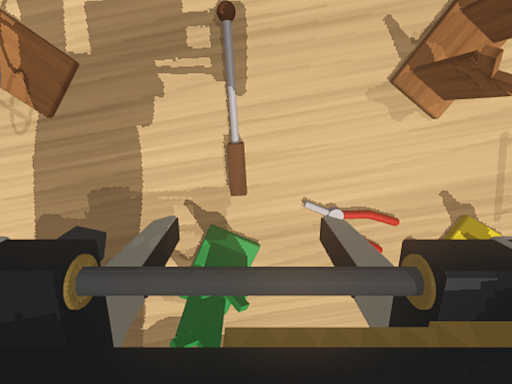

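The wrist view shows the bar with its ball at (226,11), the handle/rod joint at (235,142) and the handle end at (238,195). The pliers are to its right and the green decoy is below. I'll localise the bar from these pixels.

Run:
```python
from h import *
np.set_printoptions(precision=4,suppress=True)
i=robot.camera_info('wrist');W=np.load('pics/w1.npz');i['cam_to_world']=W['M']
b=onplane(i,226.5,11,.011)[0];j=onplane(i,235,142,.016)[0];e=onplane(i,238,194,.022)[0]
print(b,j,e,'lens b-j',np.linalg.norm((b-j)[:2]),'(150) j-e',np.linalg.norm((j-e)[:2]),'(70)')
v=b-e;print(np.degrees(np.arctan2(v[1],v[0])))
hc=(j+e)/2;print('handle c',hc, 'depth pts',cloud(i,W['d'],[236,238,230],[165,190,60]))
t=robot.camera_info('top');print('top',onplane(t,290,146,.011)[0],onplane(t,285,208,.02)[0])
plan([hc[0],hc[1],.1],np.degrees(np.arctan2(v[1],v[0])),1)
```

```text
[ 0.6895 -0.0841  0.011 ] [ 0.5404 -0.0669  0.016 ] [ 0.4726 -0.0587  0.022 ] lens b-j 0.150054181800655 (150) j-e 0.0682485430336571 (70)
-6.665438394507
handle c [ 0.5065 -0.0628  0.019 ] depth pts [[ 0.512  -0.0633  0.0235]
 [ 0.4783 -0.0598  0.0228]
 [ 0.6367 -0.0786  0.0162]]
top [ 0.6881 -0.0826  0.011 ] [ 0.5056 -0.0622  0.02  ]
t 2.2 pos [ 0.5015 -0.0825  0.2026] yaw -10.2 F [-3.3 -3.1 -0.3] open 0.0927
 total rv [ 0.008  0.004 -0.062] tool shift [  1.9 -21.1 102.5]
   [2.0, -21.0, 102.0] [0.008, 0.004, -0.062]
```

```bash
python3 -c "
from h import *
plan([.5205,-.0644,.05],-6.6,1)"; python3 -m pendant '[{"translation":[4,-6,10],"twist":[0.002,0.001,-0.02],"grip":1},{"translation":[4,-5,20],"twist":[0.002,0.001,-0.02],"grip":1},{"translation":[4,-5,20],"twist":[0.002,0.001,-0.02],"grip":1},{"translation":[4,-4,20],"twist":[0.002,0.001,0],"grip":1},{"translation":[0,0,20],"twist":[0,0,0],"grip":1},{"translation":[0,0,20],"twist":[0,0,0],"grip":1},{"translation":[0,0,20],"twist":[0,0,0],"grip":1},{"translation":[0,0,16],"twist":[0,0,0],"grip":1},{"translation":[0,0,6],"twist":[0,0,0],"grip":1},{"translation":[0,0,0],"twist":[0,0,0],"grip":1}]' ; python3 -c "
from h import *
plan([.5205,-.0644,.003],-6.6,1)"
```

```text
t 2.2 pos [ 0.5015 -0.0825  0.2026] yaw -10.2 F [-3.3 -3.1 -0.3] open 0.0927
 total rv [ 0.008  0.004 -0.064] tool shift [ 16.1 -22.4 152.4]
   [16.0, -22.0, 152.0] [0.008, 0.004, -0.064]
t: 3.2
tool_pos: [0.5168, -0.0548, 0.0371]
orientation: [-3.133, 0.142, 0.01]
force: [0.2, -0.9, 0.3]
opening: 0.0927
t 3.2 pos [ 0.5168 -0.0548  0.0371] yaw -5.2 F [ 0.2 -0.9  0.3] open 0.0927
 total rv [-0.005  0.007  0.025] tool shift [ 4.8  9.4 34. ]
   [5.0, 9.0, 34.0] [-0.005, 0.007, 0.025]
```

```bash
python3 -m pendant '[{"translation":[2,3,3],"twist":[-0.002,0.003,0.01],"grip":1},{"translation":[2,3,5],"twist":[-0.002,0.003,0.01],"grip":1},{"translation":[1,2,5],"twist":[0,0,0.004],"grip":1},{"translation":[0,0,5],"twist":[0,0,0],"grip":1},{"translation":[0,0,5],"twist":[0,0,0],"grip":1},{"translation":[0,0,3],"twist":[0,0,0],"grip":1},{"translation":[0,0,2],"twist":[0,0,0],"grip":1},{"translation":[0,0,1],"twist":[0,0,0],"grip":1},{"translation":[0,0,0],"twist":[0,0,0],"grip":1},{"translation":[0,0,0],"twist":[0,0,0],"grip":1}]' ; python3 -c "
from h import *
plan([.5205,-.0644,.003],-6.6,1)"
```

```text
t: 4.2
tool_pos: [0.5237, -0.0638, 0.0084]
orientation: [-3.136, 0.18, -0.007]
force: [0.4, 0.6, 0.5]
opening: 0.0927
t 4.2 pos [ 0.5237 -0.0638  0.0084] yaw -6.6 F [0.4 0.6 0.5] open 0.0927
 total rv [-0.001 -0.004  0.001] tool shift [-3.1  0.9  5.4]
   [-3.0, 1.0, 5.0] [-0.001, -0.004, 0.001]
```

```bash
python3 -m pendant '[{"translation":[-1,0,2],"twist":[0,-0.002,0],"grip":1},{"translation":[-1,0,2],"twist":[0,-0.002,0],"grip":1},{"translation":[0,0,1],"twist":[0,0,0],"grip":1},{"translation":[0,0,0],"twist":[0,0,0],"grip":-1},{"translation":[0,0,0],"twist":[0,0,0],"grip":-1},{"translation":[0,0,0],"twist":[0,0,0],"grip":-1},{"translation":[0,0,0],"twist":[0,0,0],"grip":-1},{"translation":[0,0,0],"twist":[0,0,0],"grip":-1},{"translation":[0,0,0],"twist":[0,0,0],"grip":-1},{"translation":[0,0,0],"twist":[0,0,0],"grip":-1}]' 60 ; python3 -c "
from h import *
plan([.5205,-.0644,.003],-6.6,1)"
```

```text
t: 5.2
tool_pos: [0.522, -0.0637, 0.0036]
orientation: [-3.136, 0.179, -0.002]
force: [0.3, -0.0, 0.5]
opening: 0.0418
t 5.2 pos [ 0.522  -0.0637  0.0036] yaw -6.5 F [ 0.3 -0.   0.5] open 0.0418
 total rv [-0.    -0.001  0.001] tool shift [-1.4  0.9  0.6]
   [-1.0, 1.0, 1.0] [-0.0, -0.001, 0.001]
```

```bash
python3 -m pendant '[{"translation":[0,0,0],"twist":[0,0,0],"grip":-1},{"translation":[0,0,0],"twist":[0,0,0],"grip":-1},{"translation":[0,0,0],"twist":[0,0,0],"grip":-1},{"translation":[0,0,0],"twist":[0,0,0],"grip":-1},{"translation":[0,0,0],"twist":[0,0,0],"grip":-1},{"translation":[0,0,-6],"twist":[0,0,0],"grip":-1},{"translation":[0,0,-15],"twist":[0,0,0],"grip":-1},{"translation":[0,0,-25],"twist":[0,0,0],"grip":-1},{"translation":[0,0,-25],"twist":[0,0,0],"grip":-1},{"translation":[0,0,-12],"twist":[0,0,0],"grip":-1}]' 60
python3 - <<'E'
from h import *
np.set_printoptions(precision=4,suppress=True)
plan([.5,0.0,.15],45,1)
p,d,i=grab('wrist','pics/w2.png');np.savez('pics/w2.npz',p=p,d=d,M=i['cam_to_world']);
s,q,r=st();print(q)
E
```

```text
t: 6.2
tool_pos: [0.5193, -0.0631, 0.0896]
orientation: [-3.135, 0.179, 0.008]
force: [0.3, -0.3, -0.9]
opening: 0.0216
t 6.2 pos [ 0.5193 -0.0631  0.0896] yaw -6.5 F [ 0.3 -0.3 -0.9] open 0.0216
 total rv [-0.003  0.004 -0.9  ] tool shift [-26.6 -60.6 -60.2]
   [-27.0, -61.0, -60.0] [-0.003, 0.004, -0.9]
[ 0.5204 -0.0633  0.0912]
```

View pics/w2.png

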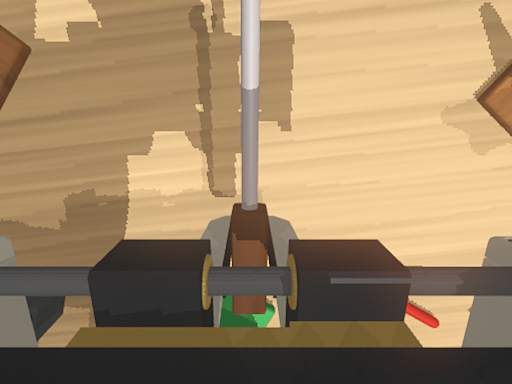

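Run:
```python
from h import *
np.set_printoptions(precision=4,suppress=True)
W=np.load('pics/w2.npz');i=robot.camera_info('wrist');i['cam_to_world']=W['M']
s,q,r=st()
for v in(15,60,100,150,190):
    P=cloud(i,W['d'],[250],[v])[0];print(P,(r.inv().apply(P-q)*1000).round(1))
plan([.475,-.03,.1116],45,9)
```

```text
[ 0.6403 -0.0769  0.1006] [120.7  -0.1  -9.7]
[ 0.6196 -0.0746  0.1007] [99.8 -0.1 -9.8]
[ 0.5997 -0.0723  0.1025] [ 79.8  -0.1 -11.6]
[ 0.573  -0.0692  0.1031] [ 53.   -0.1 -12.1]
[ 0.5493 -0.0665  0.1016] [ 29.1  -0.1 -10.5]
t 6.25 pos [ 0.5204 -0.0633  0.0912] yaw -6.5 F [ 0.9 -0.6  0.3] open 0.0212
 total rv [-0.002  0.002 -0.9  ] tool shift [-48.9 -27.9 -20.3]
   [-5.0, -3.0, -2.0] [-0.0, 0.0, -0.1]
   [-5.0, -4.0, -2.0] [-0.0, 0.0, -0.1]
   [-5.0, -4.0, -2.0] [-0.0, 0.0, -0.1]
   [-4.0, -5.0, -2.0] [-0.0, 0.0, -0.1]
   [-4.0, -5.0, -2.0] [-0.0, 0.0, -0.1]
   [-3.0, -5.0, -2.0] [-0.0, 0.0, -0.1]
   [-3.0, -6.0, -2.0] [-0.0, 0.0, -0.1]
   [-2.0, -6.0, -2.0] [-0.0, 0.0, -0.1]
   [-2.0, -6.0, -2.0] [-0.0, 0.0, -0.1]
```

```bash
python3 -m pendant '[{"translation":[-5,-3,-2],"twist":[0,0,-0.08],"grip":-1},{"translation":[-5,-3,-2],"twist":[0,0,-0.1],"grip":-1},{"translation":[-5,-4,-2],"twist":[0,0,-0.1],"grip":-1},{"translation":[-4,-4,-2],"twist":[0,0,-0.1],"grip":-1},{"translation":[-4,-4,-2],"twist":[0,0,-0.1],"grip":-1},{"translation":[-3,-5,-2],"twist":[0,0,-0.1],"grip":-1},{"translation":[-3,-5,-2],"twist":[0,0,-0.1],"grip":-1},{"translation":[-2,-5,-2],"twist":[0,0,-0.1],"grip":-1},{"translation":[-2,-4,-2],"twist":[0,0,-0.05],"grip":-1},{"translation":[0,0,0],"twist":[0,0,0],"grip":-1}]' 60
python3 - <<'E'
from h import *
plan([.475,-.03,.1116],45,1)
for n in('scene','top'):
    p,d,i=grab(n);np.savez(f'pics/{n}1.npz',p=p,d=d)
    if n=='scene':a=cv2.resize(p[170:320,200:360],(560,525),interpolation=3)
    else:
        b=cv2.resize(p[110:260,165:325],(560,525),interpolation=3)
o=np.concatenate([a[:,:400],b[:,:400]],1);cv2.imwrite('pics/z2.png',o[...,::-1])
E
```

```text
t: 7.25
tool_pos: [0.4745, -0.0344, 0.1079]
orientation: [-2.921, -1.149, 0.005]
force: [1.3, 0.7, 0.0]
opening: 0.0218
t 7.25 pos [ 0.4745 -0.0344  0.1079] yaw 43.0 F [1.3 0.7 0. ] open 0.0218
 total rv [-0.004  0.002 -0.036] tool shift [ 3.4 -2.9 -3.7]
   [3.0, -3.0, -4.0] [-0.004, 0.002, -0.036]
```

View pics/z2.png

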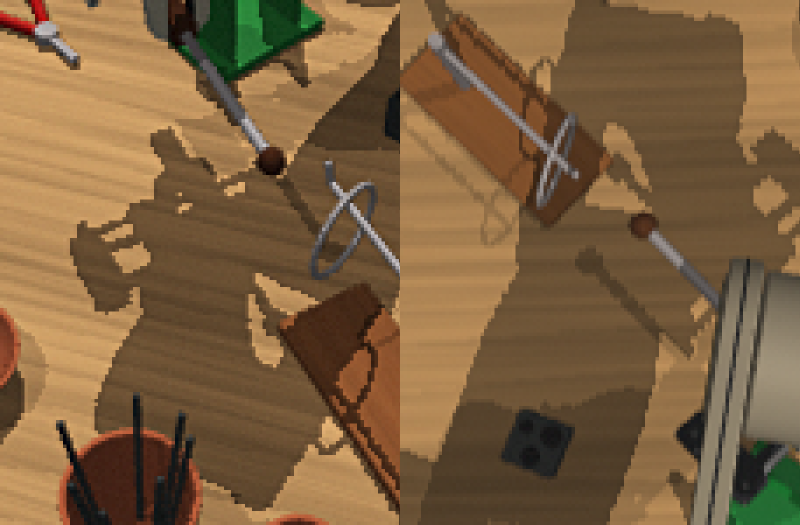

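Both views show the ball short of the ring. In scene pixels the ball is at (277.4,216), the ring centre at (298.6,235.7) and the tip at (294,217.7). In the top view they are (234.4,174.3), (209.6,155.7) and (215,159.7). I'll triangulate them and get the ball's offset in stand axes.

Run:
```python
from h import *
np.set_printoptions(precision=4,suppress=True)
ti=robot.camera_info('top');si=robot.camera_info('scene')
def tri(a,b):
    A=np.zeros((3,3));y=np.zeros(3);L=[]
    for i,(u,v) in((si,a),(ti,b)):
        o,d=ray(i,u,v);d=d[0]/np.linalg.norm(d);M=np.eye(3)-np.outer(d,d);A+=M;y+=M@o;L.append((M,o))
    x=np.linalg.solve(A,y);return x,max(np.linalg.norm(M@(x-o)) for M,o in L)
K={}
for n,a,b in(('ball',(277.4,216),(234.4,174.3)),('ring',(298.6,235.7),(209.6,155.7)),('tip',(294,217.7),(215,159.7)),('post',(329.9,261.2),(175.5,121.7))):
    K[n],e=tri(a,b);print(n,K[n],'res mm',e*1000)
h=K['post']-K['tip'];yaw=np.arctan2(h[1],h[0]);print('hook yaw',np.degrees(yaw))
s,q,r=st();exp=q+r.apply([.0936+.075,0,-.0074]);print('ball by robot',exp)
c,sn=np.cos(yaw),np.sin(yaw);B=np.array([[c,sn,0],[-sn,c,0],[0,0,1]])
for n in('ring','tip'):print(n,'minus ball in stand axes mm',B@(K[n]-K['ball'])*1000)
# extents of handle/ball, ring colour mask in top and its fitted line
```

```text
ball [0.5965 0.079  0.1124] res mm 0.37996047756474327
ring [0.6477 0.1455 0.118 ] res mm 0.30028481654574996
tip [0.6304 0.1275 0.1602] res mm 0.2094715054378681
post [0.7319 0.2289 0.1656] res mm 0.1553341764579439
hook yaw 44.99776768993825
ball by robot [0.5985 0.0799 0.1149]
ring minus ball in stand axes mm [83.2735 10.8073  5.6908]
tip minus ball in stand axes mm [58.3256 10.2845 47.8096]
```

```bash
python3 -c "
from h import *
plan([.5163,.0131,.112],45,10)"; python3 -m pendant '[{"translation":[5,-1,-1],"twist":[0,0,-0.01],"grip":-1},{"translation":[6,-1,-1],"twist":[0,0,-0.01],"grip":-1},{"translation":[7,-1,-1],"twist":[0,0,-0.01],"grip":-1},{"translation":[7,0,0],"twist":[0,0,0],"grip":-1},{"translation":[7,0,0],"twist":[0,0,0],"grip":-1},{"translation":[7,0,0],"twist":[0,0,0],"grip":-1},{"translation":[6,0,0],"twist":[0,0,0],"grip":-1},{"translation":[4,0,0],"twist":[0,0,0],"grip":-1},{"translation":[2,0,0],"twist":[0,0,0],"grip":-1},{"translation":[0,0,0],"twist":[0,0,0],"grip":-1}]' 60 ; python3 -c "
from h import *
plan([.5163,.0131,.112],45,1)"
```

```text
t 7.35 pos [ 0.4748 -0.0346  0.1078] yaw 42.8 F [ 0.6 -0.3 -1.4] open 0.0211
 total rv [-0.003  0.002 -0.038] tool shift [62.9 -6.8 -4.3]
   [6.0, -1.0, -0.0] [-0.0, 0.0, -0.004]
   [6.0, -1.0, -0.0] [-0.0, 0.0, -0.004]
   [6.0, -1.0, -0.0] [-0.0, 0.0, -0.004]
   [6.0, -1.0, -0.0] [-0.0, 0.0, -0.004]
   [6.0, -1.0, -0.0] [-0.0, 0.0, -0.004]
   [6.0, -1.0, -0.0] [-0.0, 0.0, -0.004]
   [6.0, -1.0, -0.0] [-0.0, 0.0, -0.004]
   [6.0, -1.0, -0.0] [-0.0, 0.0, -0.004]
   [6.0, -0.0, -0.0] [-0.0, 0.0, -0.004]
   [6.0, -0.0, -0.0] [-0.0, 0.0, -0.004]
t: 8.35
tool_pos: [0.5133, 0.0068, 0.1101]
orientation: [-2.905, -1.188, 0.006]
force: [-0.3, -0.3, -1.4]
opening: 0.0219
t 8.35 pos [0.5133 0.0068 0.1101] yaw 44.5 F [-0.3 -0.3 -1.4] open 0.0219
 total rv [-0.004  0.002 -0.009] tool shift [ 6.5 -2.4 -1.9]
   [7.0, -2.0, -2.0] [-0.004, 0.002, -0.009]
```

```bash
python3 -m pendant '[{"translation":[2,-2,-1],"twist":[-0.002,0,-0.006],"grip":-1},{"translation":[2,-1,-1],"twist":[-0.002,0,-0.004],"grip":-1},{"translation":[6,0,0],"twist":[0,0,0],"grip":-1},{"translation":[9,0,0],"twist":[0,0,0],"grip":-1},{"translation":[10,0,0],"twist":[0,0,0],"grip":-1},{"translation":[10,0,0],"twist":[0,0,0],"grip":-1},{"translation":[8,0,0],"twist":[0,0,0],"grip":-1},{"translation":[5,0,0],"twist":[0,0,0],"grip":-1},{"translation":[2,0,0],"twist":[0,0,0],"grip":-1},{"translation":[0,0,0],"twist":[0,0,0],"grip":-1}]' 60
python3 - <<'E'
from h import *
s,p,r=st();print(p+r.apply([.1686,0,-.0074]),p+r.apply([.0936,0,-.0074]))
plan([.5800,.0768,.112],45,1)
for n in('scene','top'):
    p,d,i=grab(n)
    if n=='scene':a=cv2.resize(p[190:290,250:350],(400,400),interpolation=3)
    else:b=cv2.resize(p[110:210,165:265],(400,400),interpolation=3)
cv2.imwrite('pics/z3.png',np.concatenate([a,b],1)[...,::-1])
E
```

```text
t: 9.35
tool_pos: [0.5527, 0.0511, 0.112]
orientation: [2.9, 1.205, -0.003]
force: [-0.4, -0.5, -1.5]
opening: 0.0216
[0.67169092 0.17061246 0.11900847] [0.61876953 0.11746835 0.11918238]
t 9.35 pos [0.5527 0.0511 0.112 ] yaw 45.1 F [-0.4 -0.5 -1.5] open 0.0216
 total rv [0.    0.002 0.002] tool shift [37.4  1.2 -0.1]
   [37.0, 1.0, -0.0] [0.0, 0.002, 0.002]
```

View pics/z3.png

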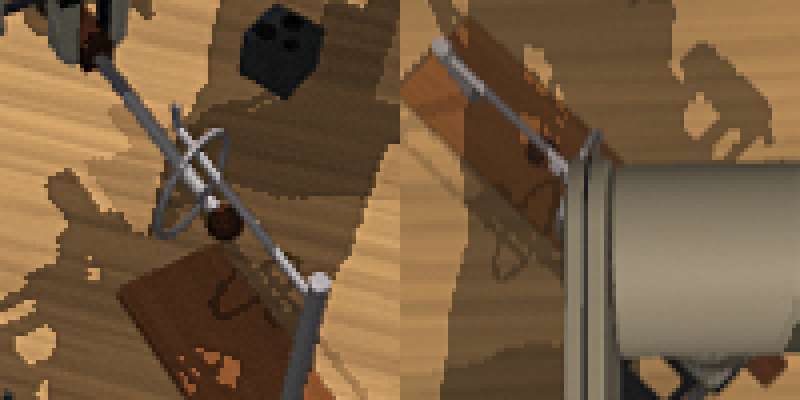

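The scene crop shows the rod through the ring: ring centre (195,185), ball at (224,222) beyond it. I'll advance and shift sideways to clear the hook.

```bash
python3 -m pendant '[{"translation":[4,0,0],"twist":[0,0,0],"grip":-1},{"translation":[7,0,0],"twist":[0,0,0],"grip":-1},{"translation":[8,0,0],"twist":[0,0,0],"grip":-1},{"translation":[7,1,0],"twist":[0,0,0],"grip":-1},{"translation":[4,3,0],"twist":[0,0,0],"grip":-1},{"translation":[2,4,0],"twist":[0,0,0],"grip":-1},{"translation":[0,4,0],"twist":[0,0,0],"grip":-1},{"translation":[0,3,0],"twist":[0,0,0],"grip":-1},{"translation":[0,2,0],"twist":[0,0,0],"grip":-1},{"translation":[0,0,0],"twist":[0,0,0],"grip":-1}]' 60 ; python3 -c "
from h import *
plan([.5800+.0127,.0768-.0127,.112],45,1)"
```

```text
t: 10.45
tool_pos: [0.5901, 0.0615, 0.1118]
orientation: [2.901, 1.203, -0.004]
force: [0.0, 0.1, -1.5]
opening: 0.0215
t 10.45 pos [0.5901 0.0615 0.1118] yaw 45.0 F [ 0.   0.1 -1.5] open 0.0215
 total rv [0.    0.003 0.001] tool shift [ 3.7  0.  -0.2]
   [4.0, 0.0, -0.0] [0.0, 0.003, 0.001]
```

```bash
python3 -m pendant '[{"translation":[1,0,-3],"twist":[0,0,0],"grip":-1},{"translation":[0,0,-5],"twist":[0,0,0],"grip":-1},{"translation":[0,0,-5],"twist":[0,0,0],"grip":-1},{"translation":[0,0,-4],"twist":[0,0,0],"grip":-1},{"translation":[0,0,-3],"twist":[0,0,0],"grip":-1},{"translation":[0,0,-3],"twist":[0,0,0],"grip":-1},{"translation":[0,0,-3],"twist":[0,0,0],"grip":-1},{"translation":[0,0,-3],"twist":[0,0,0],"grip":-1},{"translation":[0,0,-3],"twist":[0,0,0],"grip":-1},{"translation":[0,0,-3],"twist":[0,0,0],"grip":-1}]' 60 ; python3 -m pendant '[{"translation":[0,0,-3],"twist":[0,0,0],"grip":-1},{"translation":[0,0,-3],"twist":[0,0,0],"grip":-1},{"translation":[0,0,-4],"twist":[0,0,0],"grip":-1},{"translation":[0,0,-4],"twist":[0,0,0],"grip":-1},{"translation":[0,0,-4],"twist":[0,0,0],"grip":-1},{"translation":[0,0,-4],"twist":[0,0,0],"grip":-1},{"translation":[0,0,-3],"twist":[0,0,0],"grip":-1},{"translation":[0,0,-2],"twist":[0,0,0],"grip":-1},{"translation":[0,0,0],"twist":[0,0,0],"grip":-1},{"translation":[0,0,0],"twist":[0,0,0],"grip":-1}]' 60
python3 - <<'E'
from h import *
plan([.5927,.0641,.178],45,1)
p,d,i=grab('scene');a=cv2.resize(p[170:290,240:360],(400,400),interpolation=3)
q,d,i=grab('wrist');b=cv2.resize(q,(400,300));b=np.vstack([b,np.zeros((100,400,3),np.uint8)])
cv2.imwrite('pics/z4.png',np.concatenate([a,b],1)[...,::-1])
E
```

```text
t: 11.45
tool_pos: [0.5903, 0.0623, 0.15]
orientation: [2.901, 1.203, -0.004]
force: [-0.3, 0.6, -2.1]
opening: 0.0212
t: 12.45
tool_pos: [0.5906, 0.0624, 0.18]
orientation: [2.901, 1.202, -0.003]
force: [0.1, 0.7, -1.7]
opening: 0.0215
t 12.45 pos [0.5906 0.0624 0.18  ] yaw 45.0 F [ 0.1  0.7 -1.7] open 0.0215
 total rv [0.001 0.002 0.   ] tool shift [2.7 0.3 2. ]
   [3.0, 0.0, 2.0] [0.001, 0.002, 0.0]
```

View pics/z4.png

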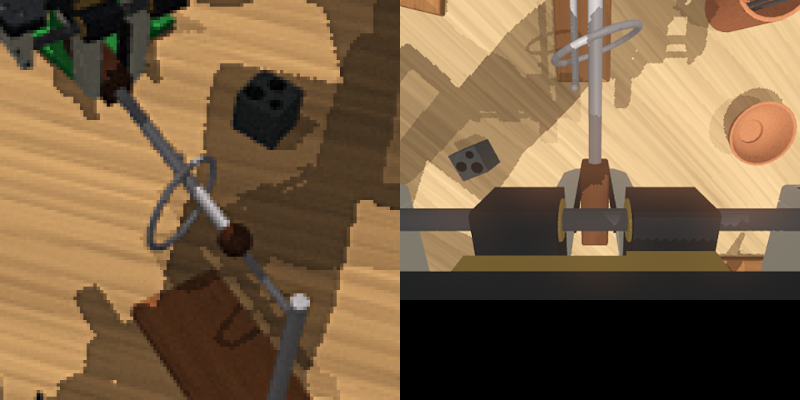

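The scene crop shows the ring hanging on the rod at about (185,200), clear of the hook. The wrist view shows the rod to the right of the hook tip with the ring still around both. Now I'll retract level.

```bash
python3 -m pendant '[{"translation":[-2,0,0],"twist":[0,0,0],"grip":-1},{"translation":[-4,0,0],"twist":[0,0,0],"grip":-1},{"translation":[-6,0,0],"twist":[0,0,0],"grip":-1},{"translation":[-8,0,0],"twist":[0,0,0],"grip":-1},{"translation":[-10,0,0],"twist":[0,0,0],"grip":-1},{"translation":[-12,0,0],"twist":[0,0,0],"grip":-1},{"translation":[-12,0,0],"twist":[0,0,0],"grip":-1},{"translation":[-11,0,0],"twist":[0,0,0],"grip":-1},{"translation":[-9,0,0],"twist":[0,0,0],"grip":-1},{"translation":[-6,0,0],"twist":[0,0,0],"grip":-1}]' 60
python3 - <<'E'
from h import *
np.set_printoptions(precision=4,suppress=True)
i=robot.camera_info('scene'); p,d=robot.read_camera('scene')
plan([.48,-.09,.2],0,10)
a=cv2.resize(p[150:290,220:360],(400,400),interpolation=3)
w=robot.camera_info('wrist');q,dd=robot.read_camera('wrist');np.savez('pics/w5.npz',p=q,d=dd,M=w['cam_to_world'])
b=cv2.resize(q[0:256,128:384],(400,400))
cv2.imwrite('pics/z5.png',np.concatenate([a,b],1)[...,::-1])
E
```

```text
t: 13.55
tool_pos: [0.5282, 0.0004, 0.1795]
orientation: [2.901, 1.202, -0.005]
force: [0.1, 0.3, -2.0]
opening: 0.0212
t 13.6 pos [ 0.5279 -0.0001  0.1795] yaw 45.0 F [ 1.3 -1.1 -1. ] open 0.0211
 total rv [0.002 0.004 0.785] tool shift [-97.5  29.8 -20.1]
   [-10.0, 3.0, -2.0] [0.0, 0.0, 0.079]
   [-9.0, 4.0, -2.0] [0.0, 0.0, 0.079]
   [-9.0, 4.0, -2.0] [0.0, 0.0, 0.079]
   [-9.0, 5.0, -2.0] [0.0, 0.0, 0.079]
   [-8.0, 6.0, -2.0] [0.0, 0.0, 0.079]
   [-8.0, 6.0, -2.0] [0.0, 0.0, 0.079]
   [-7.0, 7.0, -2.0] [0.0, 0.0, 0.079]
   [-7.0, 8.0, -2.0] [0.0, 0.0, 0.079]
   [-6.0, 8.0, -2.0] [0.0, 0.0, 0.079]
   [-5.0, 9.0, -2.0] [0.0, 0.0, 0.079]
```

View pics/z5.png

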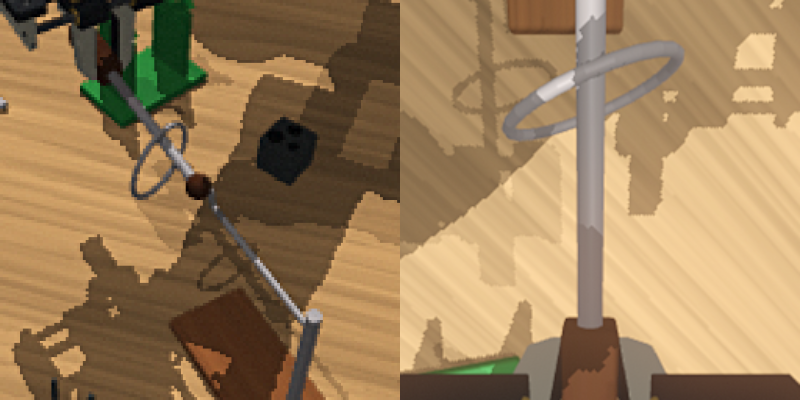

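The ring is off the hook and hanging on the rod; in the wrist crop it crosses the rod at (590,70). I'll work out its position along the bar and swing towards the cradle, raising slightly.

```bash
python3 - <<'E'
from h import *
i=robot.camera_info('wrist');W=np.load('pics/w5.npz');i['cam_to_world']=W['M']
s,q,r=st()
for v in(45,49):
  P=onplane(i,249.6,v,q[2]+.0074+.008)[0];print('ring on bar x', (r.inv().apply(P-q)*1000-[93.6,0,0]).round(1))
E
python3 -m pendant '[{"translation":[-5,2,-2],"twist":[0,0,0.03],"grip":-1},{"translation":[-8,3,-3],"twist":[0,0,0.05],"grip":-1},{"translation":[-9,4,-3],"twist":[0,0,0.07],"grip":-1},{"translation":[-9,5,-3],"twist":[0,0,0.08],"grip":-1},{"translation":[-8,6,-3],"twist":[0,0,0.09],"grip":-1},{"translation":[-8,7,-2],"twist":[0,0,0.1],"grip":-1},{"translation":[-7,9,-2],"twist":[0,0,0.1],"grip":-1},{"translation":[-6,10,0],"twist":[0,0,0.1],"grip":-1},{"translation":[-5,11,0],"twist":[0,0,0.1],"grip":-1},{"translation":[-4,12,0],"twist":[0,0,0.1],"grip":-1}]' 60 ; python3 -c "
from h import *
plan([.52,-.264,.2],-45.5,10)"
```

```text
ring on bar x [ 12.8   0.5 -15.8]
ring on bar x [ 11.    0.5 -15.8]
t: 14.65
tool_pos: [0.4928, -0.0969, 0.2003]
orientation: [3.138, -0.117, -0.0]
force: [-0.1, -0.0, -1.6]
opening: 0.0216
t 14.65 pos [ 0.4928 -0.0969  0.2003] yaw -4.3 F [-0.1 -0.  -1.6] open 0.0216
 total rv [ 0.002 -0.     0.72 ] tool shift [ 39.5 164.6   0.6]
   [4.0, 16.0, 0.0] [0.0, -0.0, 0.072]
   [5.0, 16.0, 0.0] [0.0, -0.0, 0.072]
   [6.0, 16.0, 0.0] [0.0, -0.0, 0.072]
   [7.0, 15.0, 0.0] [0.0, -0.0, 0.072]
   [8.0, 15.0, 0.0] [0.0, -0.0, 0.072]
   [9.0, 14.0, 0.0] [0.0, -0.0, 0.072]
   [10.0, 13.0, 0.0] [0.0, -0.0, 0.072]
   [11.0, 13.0, 0.0] [0.0, -0.0, 0.072]
   [12.0, 12.0, 0.0] [0.0, -0.0, 0.072]
   [13.0, 11.0, 0.0] [0.0, -0.0, 0.072]
```

```bash
python3 -m pendant '[{"translation":[5,16,0],"twist":[0,0,0.08],"grip":-1},{"translation":[6,18,0],"twist":[0,0,0.09],"grip":-1},{"translation":[7,18,0],"twist":[0,0,0.09],"grip":-1},{"translation":[9,18,0],"twist":[0,0,0.09],"grip":-1},{"translation":[10,17,0],"twist":[0,0,0.09],"grip":-1},{"translation":[10,15,0],"twist":[0,0,0.08],"grip":-1},{"translation":[9,13,0],"twist":[0,0,0.06],"grip":-1},{"translation":[7,9,0],"twist":[0,0,0.04],"grip":-1},{"translation":[5,6,0],"twist":[0,0,0.03],"grip":-1},{"translation":[2,2,0],"twist":[0,0,0.01],"grip":-1}]' 60
python3 - <<'E'
from h import *
plan([.529,-.27,.2],-45.5,1)
w=robot.camera_info('wrist');q,dd=robot.read_camera('wrist');np.savez('pics/w6.npz',p=q,d=dd,M=w['cam_to_world'])
cv2.imwrite('pics/w6.png',cv2.resize(q[0:240],(800,375),interpolation=3)[...,::-1])
E
```

```text
t: 15.65
tool_pos: [0.5077, -0.2536, 0.2017]
orientation: [2.908, -1.189, 0.002]
force: [-0.2, -0.7, -1.5]
opening: 0.022
t 15.65 pos [ 0.5077 -0.2536  0.2017] yaw -44.5 F [-0.2 -0.7 -1.5] open 0.022
 total rv [-0.    -0.001  0.018] tool shift [26.7 -3.2  1.7]
   [27.0, -3.0, 2.0] [-0.0, -0.001, 0.018]
```

View pics/w6.png

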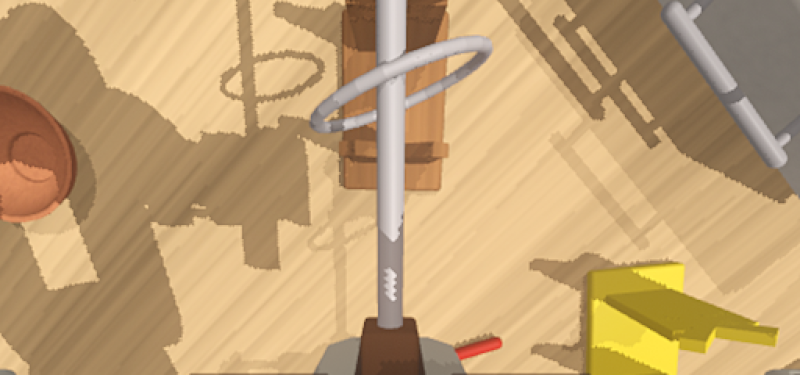

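The wrist view shows the near upright's top at (341–448,148), the cradle foot below it and the ring on the rod at (390,70). I'll measure the upright and foot from wrist depth, in tool axes.

Run:
```python
from h import *
np.set_printoptions(precision=1,suppress=True)
W=np.load('pics/w6.npz');i=robot.camera_info('wrist');i['cam_to_world']=W['M']
s,q,r=st();v,u=np.mgrid[0:200,0:512];P=cloud(i,W['d'],u,v);T=r.inv().apply(P-q)*1000
near=(abs(T[:,1])<80)&(T[:,0]>20)&(T[:,0]<260)
for lo,hi in((.098,.132),(.118,.132)):
    m=near&(P[:,2]>lo)&(P[:,2]<hi);X=T[m];print(lo,m.sum(),'z',np.percentile(P[m][:,2]*1000,[5,50,95]))
    for a,b in((40,110),(110,200)):
        k=X[(X[:,0]>a)&(X[:,0]<b)]
        if len(k)>5:print('  x',np.percentile(k[:,0],[2,50,98]),'y',np.percentile(k[:,1],[1,50,99]))
m=near&(P[:,2]>.008)&(P[:,2]<.017);print('foot',cv2.minAreaRect(T[m][:,:2].astype(np.float32)),np.percentile(P[m][:,2]*1000,50))
X=T[near&(P[:,2]>.118)&(P[:,2]<.132)];X=X[X[:,0]<110]
if len(X)>20:
    L=X[X[:,1]<-10];Rr=X[X[:,1]>10];print('L',len(L),np.median(L,0),'R',len(Rr),np.median(Rr,0))
np.savez('pics/c6.npz',T=T,P=P)
c=robot.camera_info('wrist')
```

```text
0.098 789 z [ 99.6 116.2 123.9]
  x [84.9 88.8 93.2] y [-29.4   8.9  32.3]
  x [164.4 165.2 166.4] y [-24.7  12.6  30.6]
0.118 300 z [118.3 121.4 124.6]
  x [85.4 89.4 93.3] y [-26.3 -13.2  29.3]
foot ((128.65386962890625, 2.372905731201172), (128.85635375976562, 79.98795318603516), 0.9813936948776245) 12.465087458748247
L 153 [ 89.5 -19.1  80.6] R 147 [88.9 22.1 80.1]
```

```bash
python3 -c "
from h import *
s,p,r=st();g=p+r.apply([.0252,0,0]);print(g.round(4), np.degrees(np.arctan2(*r.as_matrix()[1::-1,0]))-1.1)"; python3 -m pendant '[{"translation":[3,0,0],"twist":[0,0,0.005],"grip":-1},{"translation":[5,0,0],"twist":[0,0,0.007],"grip":-1},{"translation":[6,0,0],"twist":[0,0,0.007],"grip":-1},{"translation":[5,0,0],"twist":[0,0,0],"grip":-1},{"translation":[2,0,3],"twist":[0,0,0],"grip":-1},{"translation":[0,0,7],"twist":[0,0,0],"grip":-1},{"translation":[0,0,9],"twist":[0,0,0],"grip":-1},{"translation":[0,0,9],"twist":[0,0,0],"grip":-1},{"translation":[0,0,5],"twist":[0,0,0],"grip":-1},{"translation":[0,0,1],"twist":[0,0,0],"grip":-1}]' 60; python3 -c "
from h import *
s,p,r=st();print(p.round(4), np.degrees(np.arctan2(*r.as_matrix()[1::-1,0])),s['force'])"
```

```text
[ 0.5257 -0.2713  0.2017] -45.573689597313795
t: 16.7
tool_pos: [0.524, -0.2671, 0.1636]
orientation: [-2.898, 1.212, 0.001]
force: [-0.3, -0.1, -1.4]
opening: 0.0216
[ 0.524  -0.2671  0.1636] -45.39965822928221 [-0.25181638 -0.14350555 -1.41251896]
```

```bash
python3 -m pendant '[{"translation":[1,1,0],"twist":[0,0,0.003],"grip":-1},{"translation":[2,1,0],"twist":[0,0,0],"grip":-1},{"translation":[1,0,3],"twist":[0,0,0],"grip":-1},{"translation":[0,0,6],"twist":[0,0,0],"grip":-1},{"translation":[0,0,8],"twist":[0,0,0],"grip":-1},{"translation":[0,0,9],"twist":[0,0,0],"grip":-1},{"translation":[0,0,8],"twist":[0,0,0],"grip":-1},{"translation":[0,0,5],"twist":[0,0,0],"grip":-1},{"translation":[0,0,2],"twist":[0,0,0],"grip":-1},{"translation":[0,0,0],"twist":[0,0,0],"grip":-1}]' 60
python3 - <<'E'
from h import *
s,p,r=st();print(p.round(4), np.degrees(np.arctan2(*r.as_matrix()[1::-1,0])),s['force'],'todo',(r.inv().apply(np.array([.5257,-.2713,.1026])-p)*1000).round(1))
w=robot.camera_info('wrist');q,dd=robot.read_camera('wrist');np.savez('pics/w7.npz',p=q,d=dd,M=w['cam_to_world'])
a=cv2.resize(q[0:200,150:350],(400,400),interpolation=3)
p,d=robot.read_camera('scene');b=cv2.resize(p[140:240,90:190],(400,400),interpolation=3)
cv2.imwrite('pics/z7.png',np.concatenate([a,b],1)[...,::-1])
E
```

```text
t: 17.7
tool_pos: [0.5251, -0.2715, 0.1184]
orientation: [-2.895, 1.217, 0.002]
force: [-0.4, -0.2, -2.4]
opening: 0.0217
[ 0.5251 -0.2715  0.1184] -45.59224748083896 [-0.41498387 -0.17812633 -2.37109084] todo [ 0.3 -0.6 15.8]
```

View pics/z7.png

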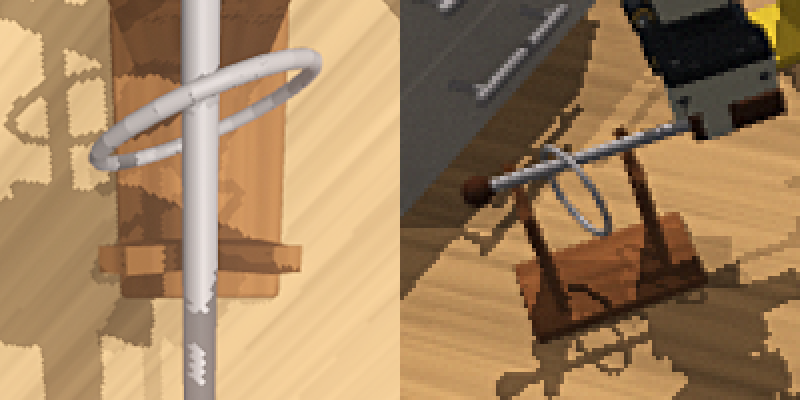

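The rod is over both notches and the ring hangs between the uprights. In the wrist crop it crosses the rod at (200,85), and the near notch is at (200,260). Lowering to contact.

```bash
python3 -m pendant '[{"translation":[0,0,2],"twist":[0,0,0],"grip":-1},{"translation":[0,0,3],"twist":[0,0,0],"grip":-1},{"translation":[0,0,3],"twist":[0,0,0],"grip":-1},{"translation":[0,0,2],"twist":[0,0,0],"grip":-1},{"translation":[0,0,1],"twist":[0,0,0],"grip":-1},{"translation":[0,0,1],"twist":[0,0,0],"grip":-1},{"translation":[0,0,1],"twist":[0,0,0],"grip":-1},{"translation":[0,0,1],"twist":[0,0,0],"grip":-1},{"translation":[0,0,0],"twist":[0,0,0],"grip":-1},{"translation":[0,0,0],"twist":[0,0,0],"grip":-1}]' 60
python3 - <<'E'
from h import *
s,p,r=st();print(p.round(4),s['force'],s['wrist_torque'],'todo',(r.inv().apply(np.array([.5257,-.2713,.1026])-p)*1000).round(1))
E
```

```text
t: 18.8
tool_pos: [0.5263, -0.2722, 0.1053]
orientation: [-2.896, 1.217, -0.003]
force: [0.3, 0.2, -2.0]
opening: 0.0215
[ 0.5263 -0.2722  0.1053] [ 0.32358217  0.1783051  -2.03835199] [0.16142773 0.26650701 0.00720306] todo [-1.1 -0.2  2.7]
```

```bash
python3 -m pendant '[{"translation":[0,0,1],"twist":[0,0,0],"grip":-1},{"translation":[0,0,0],"twist":[0,0,0],"grip":-1},{"translation":[0,0,1],"twist":[0,0,0],"grip":-1},{"translation":[0,0,0],"twist":[0,0,0],"grip":-1},{"translation":[0,0,0],"twist":[0,0,0],"grip":-1},{"translation":[0,0,0],"twist":[0,0,0],"grip":-1},{"translation":[0,0,0],"twist":[0,0,0],"grip":-1},{"translation":[0,0,0],"twist":[0,0,0],"grip":-1},{"translation":[0,0,0],"twist":[0,0,0],"grip":-1},{"translation":[0,0,0],"twist":[0,0,0],"grip":-1}]' 60
python3 - <<'E'
from h import *
s,p,r=st();print(p.round(4),s['force'],s['wrist_torque'],'todo',(r.inv().apply(np.array([.5257,-.2713,.1026])-p)*1000).round(1))
E
```

```text
t: 19.8
tool_pos: [0.5264, -0.2724, 0.1034]
orientation: [-2.896, 1.217, -0.004]
force: [0.4, 0.9, -2.9]
opening: 0.0217
[ 0.5264 -0.2724  0.1034] [ 0.42600093  0.91605797 -2.86885093] [0.13670589 0.23208484 0.04384663] todo [-1.3 -0.2  0.8]
```

```bash
python3 -m pendant '[{"translation":[0,0,1],"twist":[0,0,0],"grip":-1},{"translation":[0,0,0],"twist":[0,0,0],"grip":-1},{"translation":[0,0,0],"twist":[0,0,0],"grip":-1},{"translation":[0,0,0.5],"twist":[0,0,0],"grip":-1},{"translation":[0,0,0],"twist":[0,0,0],"grip":-1},{"translation":[0,0,0],"twist":[0,0,0],"grip":-1},{"translation":[0,0,0],"twist":[0,0,0],"grip":-1},{"translation":[0,0,0],"twist":[0,0,0],"grip":-1},{"translation":[0,0,0],"twist":[0,0,0],"grip":-1},{"translation":[0,0,0],"twist":[0,0,0],"grip":-1}]' 60
python3 - <<'E'
from h import *
s,p,r=st();print(p.round(4),s['force'],s['wrist_torque'])
E
```

```text
t: 20.8
tool_pos: [0.5266, -0.2728, 0.1027]
orientation: [2.896, -1.217, 0.006]
force: [-1.2, 0.2, -0.1]
opening: 0.0212
[ 0.5266 -0.2728  0.1027] [-1.21378972  0.23987478 -0.06242728] [0.08441953 0.32093722 0.00217177]
```

Contact is starting at the expected height. The bar's centre of mass (about x −25 mm) is close to the near notch (bar x −31), so before letting go I'll lift a few mm, move the bar about 14 mm forward and set it down again.

```bash
python3 -m pendant '[{"translation":[0,0,-2],"twist":[0,0,0],"grip":-1},{"translation":[0,0,-2],"twist":[0,0,0],"grip":-1},{"translation":[2,0,-1],"twist":[0,0,0],"grip":-1},{"translation":[3,0,0],"twist":[0,0,0],"grip":-1},{"translation":[3,0,0],"twist":[0,0,0],"grip":-1},{"translation":[3,0,0],"twist":[0,0,0],"grip":-1},{"translation":[1,0,0],"twist":[0,0,0],"grip":-1},{"translation":[0,0,0],"twist":[0,0,0],"grip":-1},{"translation":[0,0,1],"twist":[0,0,0],"grip":-1},{"translation":[0,0,1],"twist":[0,0,0],"grip":-1}]' 60
python3 - <<'E'
from h import *
s,p,r=st();print(p.round(4),r.as_matrix().round(3)[:,0],s['force'],s['wrist_torque'],'todo',(r.inv().apply(np.array([.5257+.0105,-.2713-.0107,.1026])-p)*1000).round(1),np.degrees((r.inv()*tgt(-45.57)).as_rotvec()))
E
```

```text
t: 21.8
tool_pos: [0.5358, -0.2819, 0.1052]
orientation: [-2.896, 1.217, -0.004]
force: [-0.1, -0.3, -1.8]
opening: 0.0217
[ 0.5358 -0.2819  0.1052] [ 0.7   -0.714  0.003] [-0.13591394 -0.33159359 -1.78480625] [ 0.21957341  0.2582043  -0.00664733] todo [ 0.3 -0.2  2.6] [-0.0703605  -0.14679463 -0.02459363]
```

```bash
python3 -m pendant '[{"translation":[0,0,1],"twist":[0,0,0],"grip":-1},{"translation":[0,0,0.5],"twist":[0,0,0],"grip":-1},{"translation":[0,0,0.5],"twist":[0,0,0],"grip":-1},{"translation":[0,0,0.5],"twist":[0,0,0],"grip":-1},{"translation":[0,0,0.5],"twist":[0,0,0],"grip":-1},{"translation":[0,0,0.5],"twist":[0,0,0],"grip":-1},{"translation":[0,0,0],"twist":[0,0,0],"grip":-1},{"translation":[0,0,0],"twist":[0,0,0],"grip":-1},{"translation":[0,0,0],"twist":[0,0,0],"grip":-1},{"translation":[0,0,0],"twist":[0,0,0],"grip":-1}]' 60
python3 - <<'E'
from h import *
s,p,r=st();print(p.round(4),r.as_matrix().round(3)[:,0],s['force'],s['wrist_torque'])
w=robot.camera_info('wrist');q,dd=robot.read_camera('wrist');np.savez('pics/w8.npz',p=q,d=dd,M=w['cam_to_world'])
s,p,r=st();w['cam_to_world']=w['cam_to_world']
for v in(10,110,120,130,150,170):
    P=cloud(w,dd,[250],[v])[0];print((r.inv().apply(P-p)*1000).round(1),P[2].round(4))
E
```

```text
t: 22.8
tool_pos: [0.5356, -0.2822, 0.1026]
orientation: [2.896, -1.217, 0.005]
force: [-1.3, 0.1, 0.7]
opening: 0.0215
[ 0.5356 -0.2822  0.1026] [ 0.7   -0.714  0.003] [-1.32583859  0.13173086  0.72332562] [ 0.12805878  0.45588155 -0.00258055]
[123.   -0.4 -13.1] 0.116
[ 75.2  -0.4 -12.2] 0.115
[ 69.9  -0.4 -13. ] 0.1158
[ 64.6  -0.4 -13.5] 0.1163
[ 53.5  -0.4 -13.3] 0.116
[ 42.1  -0.4 -13.8] 0.1165
```

```bash
python3 -m pendant '[{"translation":[0,0,0],"twist":[0,0,0],"grip":-1},{"translation":[0,0,0],"twist":[0,0,0],"grip":-1},{"translation":[0,0,0],"twist":[0,0,0],"grip":-1},{"translation":[0,0,0],"twist":[0,0,0],"grip":-0.4},{"translation":[0,0,0],"twist":[0,0,0],"grip":-0.4},{"translation":[0,0,0],"twist":[0,0,0],"grip":-0.4},{"translation":[0,0,0],"twist":[0,0,0],"grip":-0.4},{"translation":[0,0,0],"twist":[0,0,0],"grip":-0.4},{"translation":[0,0,0],"twist":[0,0,0],"grip":-0.4},{"translation":[0,0,0],"twist":[0,0,0],"grip":-0.4}]' 5
python3 - <<'E'
from h import *
s,p,r=st();print(p.round(4),s['force'])
w=robot.camera_info('wrist');q,dd=robot.read_camera('wrist')
for v in(10,110,120,130,150,170):
    P=cloud(w,dd,[250],[v])[0];print((r.inv().apply(P-p)*1000).round(1),P[2].round(4))
a=cv2.resize(q,(400,300));a=np.vstack([a,np.zeros((100,400,3),np.uint8)])
p,d=robot.read_camera('scene');b=cv2.resize(p[140:240,90:190],(400,400),interpolation=3)
cv2.imwrite('pics/z9.png',np.concatenate([a,b],1)[...,::-1])
E
```

```text
t: 23.85
tool_pos: [0.5366, -0.2823, 0.1027]
orientation: [2.896, -1.217, 0.008]
force: [-0.1, 0.4, 0.3]
opening: 0.0278
[ 0.5366 -0.2823  0.1027] [-0.07895922  0.39811974  0.34299964]
[123.4  -0.4 -11.9] 0.1152
[ 75.2  -0.4 -12.1] 0.1152
[ 69.9  -0.4 -12.2] 0.1153
[ 64.5  -0.4 -11.4] 0.1144
[ 53.5  -0.4 -13.3] 0.1163
[ 41.9  -0.4 -12.6] 0.1155
```

View pics/z9.png

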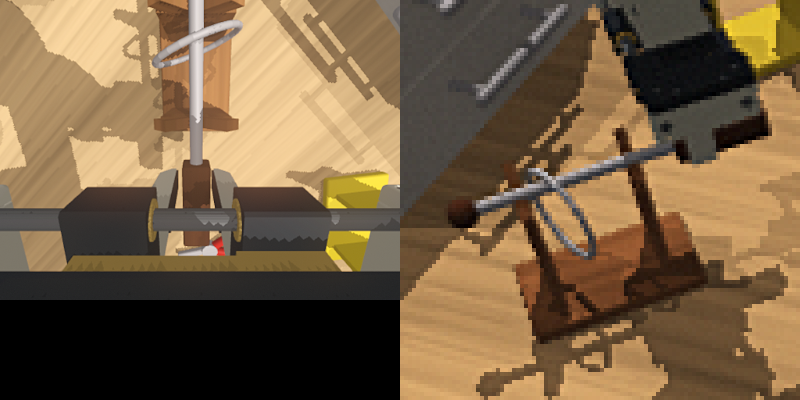

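Released: the rod's top is at 115 mm all along, so its axis is at 110 mm and level. The ring hangs between the uprights. Opening wider and retreating straight up.

```bash
python3 -m pendant '[{"translation":[0,0,0],"twist":[0,0,0],"grip":0},{"translation":[0,0,0],"twist":[0,0,0],"grip":0},{"translation":[0,0,0],"twist":[0,0,0],"grip":0},{"translation":[0,0,-3],"twist":[0,0,0],"grip":0},{"translation":[0,0,-8],"twist":[0,0,0],"grip":0},{"translation":[0,0,-15],"twist":[0,0,0],"grip":0},{"translation":[0,0,-20],"twist":[0,0,0],"grip":0},{"translation":[0,0,-20],"twist":[0,0,0],"grip":0},{"translation":[0,0,-15],"twist":[0,0,0],"grip":0},{"translation":[-5,0,-8],"twist":[0,0,0],"grip":0}]'; python3 -m pendant '[{"translation":[-15,0,-10],"twist":[0,0,0],"grip":0},{"translation":[-20,0,-10],"twist":[0,0,0],"grip":0},{"translation":[-20,0,-10],"twist":[0,0,0],"grip":0},{"translation":[-20,0,-5],"twist":[0,0,0],"grip":0},{"translation":[-10,0,0],"twist":[0,0,0],"grip":0},{"translation":[-5,0,0],"twist":[0,0,0],"grip":0},{"translation":[0,0,0],"twist":[0,0,0],"grip":0},{"translation":[0,0,0],"twist":[0,0,0],"grip":0},{"translation":[0,0,0],"twist":[0,0,0],"grip":0},{"translation":[0,0,0],"twist":[0,0,0],"grip":0}]'
python3 - <<'E'
from h import *
np.set_printoptions(precision=1,suppress=True)
w=robot.camera_info('wrist');q,dd=robot.read_camera('wrist')
a=cv2.resize(q,(400,300));
t,_=robot.read_camera('top');c=cv2.resize(t[100:250],(400,117*1),interpolation=3)
a=np.vstack([a,c])[:400];a=np.vstack([a,np.zeros((400-len(a),400,3),np.uint8)])
p,d=robot.read_camera('scene');b=cv2.resize(p[140:240,90:190],(400,400),interpolation=3)
cv2.imwrite('pics/z10.png',np.concatenate([a,b],1)[...,::-1])
E
```

```text
t: 24.95
tool_pos: [0.5325, -0.2786, 0.199]
orientation: [2.896, -1.217, 0.009]
force: [-0.3, -0.2, -0.3]
opening: 0.0463
t: 25.95
tool_pos: [0.4671, -0.2121, 0.2373]
orientation: [2.895, -1.218, 0.014]
force: [0.2, -0.2, -0.0]
opening: 0.0465
```

The picture limit is reached, so I'll check with depth instead.

Run:
```python
from h import *
np.set_printoptions(precision=1,suppress=True)
# cradle frame: centre = TCP at c6 + tool shift (128.8,2.2)
yaw=np.radians(-45.57);ex=np.array([np.cos(yaw),np.sin(yaw)]);ey=np.array([-ex[1],ex[0]])
C=np.array([.5257,-.2713])+.1036*ex
for n in('wrist','scene'):
    i=robot.camera_info(n);p,d=robot.read_camera(n);v,u=np.mgrid[0:384,0:512];P=cloud(i,d,u,v)
    D=P[:,:2]-C;X=np.stack([D@ex,D@ey,P[:,2]],1)*1000
    sat=cv2.cvtColor(p,cv2.COLOR_RGB2HSV)[...,1].ravel()
    rod=(abs(X[:,1])<7)&(X[:,2]>100)&(X[:,2]<130)&(sat<70)&(abs(X[:,0])<100)
    for a in range(-80,80,20):
        k=X[rod&(X[:,0]>=a)&(X[:,0]<a+20)]
        if len(k):print(n,'rod x',a,len(k),'y,z med',np.median(k[:,1:],0))
    rg=(abs(X[:,0])<60)&(abs(X[:,1])<50)&(abs(X[:,1])>9)&(X[:,2]>35)&(X[:,2]<125)&(sat<60)
    if rg.sum():print(n,'ring',rg.sum(),'x',np.percentile(X[rg][:,0],[2,50,98]),'y',np.percentile(X[rg][:,1],[2,98]),'z',np.percentile(X[rg][:,2],[2,98]))
s,p,r=st();print(s['t'],s['force'],np.abs(s['dq']).max())
# unmoved things: change of top view
T0=np.load('pics/top0.npz')['p'];t,_=robot.read_camera('top')
for nm,(u,v) in dict(dish=(298,115),block=(204,236),pliers=(337,244),squareB=(120,175)).items():
    a=T0[v-22:v+22,u-30:u+30].astype(int);b=t[v-22:v+22,u-30:u+30].astype(int)
    g=lambda z:cv2.GaussianBlur(z.astype(np.float32).mean(2)-0,(3,3),0)
    print(nm,'phase shift px',cv2.phaseCorrelate(g(a),g(b)),'meandiff',np.abs(a-b).mean())
```

```text
wrist rod x -80 114 y,z med [ -0.7 114.9]
wrist rod x -60 234 y,z med [ -0.2 114.6]
wrist rod x -40 252 y,z med [ -0.2 114.6]
wrist rod x -20 135 y,z med [ -0.2 114.4]
wrist ring 89 x [ 3.2  8.3 12.8] y [11.  32.5] z [48.9 75.5]
scene rod x -80 11 y,z med [  0.8 113.2]
scene rod x -60 22 y,z med [  1.8 113.1]
scene rod x -40 21 y,z med [  1.6 112.6]
scene rod x -20 21 y,z med [  2.5 113. ]
scene rod x 0 21 y,z med [  1.8 113.9]
scene rod x 20 27 y,z med [  2.8 113.5]
scene rod x 40 23 y,z med [  2.5 113.3]
scene rod x 60 14 y,z med [  2.  113.7]
scene ring 46 x [ 5.6 15.  32.5] y [-31.6  34.3] z [ 49.  118.8]
26.2 [-0.3  0.1  0.8] 0.0035799127526925205
dish phase shift px ((0.4019424776264273, 0.3579969845714004), 0.7215870196731002) meandiff 22.273737373737372
block phase shift px ((-0.44561946271987196, 0.8923426539792452), 0.26488684159738046) meandiff 22.25808080808081
pliers phase shift px ((-0.14724632719983433, 0.5248122827820261), 0.5676560656229654) meandiff 26.954166666666666
squareB phase shift px ((0.1487446253098028, 0.6577792445862727), 0.979993973131533) meandiff 10.566035353535353
```

```bash
python3 -c "
from plant import robot
print(robot.close_job())"
```

```text
the job is handed in; nothing more can be done
None
```

I picked up the bar by its handle, put the rod through the round bangle, and lifted it over the hook tip. The bar now rests in the brown cradle with the bangle on it. I let go, backed off and handed the job in at about 26 s. I commanded the gripper only onto the handle, so it should not have touched the bangle.

- **Bar:** depth readings after release put the top of the rod at 114.4–114.9 mm over the near part of the bar (wrist camera). The scene camera reads 112.6–113.9 mm over the whole length. Both are level, and about right for the 110 mm seated axis. The scene camera also puts the rod 1–3 mm to one side, which is about its calibration bias.
- **Bangle:** it hangs between the uprights, at about x +3 to +32 mm in the cradle's frame. The inner faces are at ±36 mm, and it hangs a little askew on the rod.
- **Gripper:** the measured force was about zero at the end.
- **Other items:** top-view comparison shows sub-pixel shifts for the dish, pliers and square bangle. The steel block's match was weak (0.9 px at low confidence), probably because the shadows had changed. I never moved near it.
- **Not checked by eye:** I hit the picture limit, so the final state after the retreat was checked from depth data only. The last picture viewed shows the bar just after release, with the fingers still around the handle.

Before letting go I moved the bar about 14 mm further forward, because its centre of mass was close to the near notch.

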